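# Pry the retaining clip off the idler shaft

### The job

Take the hooked pick out of the tool rack, hook it behind the back of the sprung retaining clip and pull the clip sideways out of its groove in the gear's shaft; keep your fingers off the clip while it is still on the shaft. Then lay the loose clip in the round steel dish and put the pick down in the rack or flat on the bench, leaving the other parts and tools where they are.

Things in the scene. Friction and masses are not known exactly. Their poses are not given: they have to be found in the camera images.
- pick: Hooked pick, about 0.1 kg: square red handle 100 x 18 x 18 mm, then a round 6 mm steel rod with a 90 degree hook. Origin at the handle's centre, on its axis; x runs along the tool, z is up as it lies in the rack. The rod leaves the handle at x = 50 mm, the hook turns down (-z) at x = 120 mm. It starts in any one of the rack's three notches, axis 44 mm above the bench, hook down
- pick_tip (a point): Lower end of the hook, at (120, 0, -27) mm in the pick's frame. The hook is 6 mm thick and reaches 24 mm below the rod's underside
- clip: Sprung retaining clip of flat steel 5 mm thick, 8 mm wide, 59 mm long: an open C ring (inner diameter 34.6, outer 51 mm) with a squarish loop on its back. Origin on its underside at the C's centre, on the shaft's axis while it sits in the groove; x points to the loop. The C opens to -x; its two arms (tips at x = -12 mm) are springs. At the start x points to the robot's left (+y), within 0.5 rad
- clip_loop (a point): Middle of the window for the hook, at (27.5, 0, 2.5) mm in the clip's frame. While seated the window is 15 mm long in x, from the 40 mm shaft end to the back bar, and 26 mm wide; the gear's face is right under it. The loop's rigid parallel sides (x = 20 to 31 mm) are 42 mm apart outside: a good place to grip the loose clip
- clip_back (a point): Middle of the loop's back bar, at (39, 0, 2.5) mm in the clip's frame; the bar spans x = 35 to 43 mm. Pulled level along the clip's +x at this bar the arms spring open at about 10 N and the clip slides out over the gear's face; it is clear of the shaft after 40 mm. Drawn slowly (about 30 mm/s) it stays lying on the gear; jerked, it jumps off it
- cover: Gearbox end cover lying on the bench, fixed: aluminium casting 200 x 176 x 16 mm with an upright stub shaft in its middle and on it a steel gear, 160 mm across the teeth, whose flat upper face lies 48 mm above the bench. The clip lies on this face. Origin under the shaft, on the bench
- shaft_top (a point): Centre of the shaft's top, 64 mm above the bench. The shaft is 40 mm in diameter from 55 mm up; below that is the groove, 34 mm in diameter and 7 mm high (48 to 55 mm), that holds the clip
- dish: Round steel parts dish with a magnetic foot, fixed: 152 mm across the rim, 124 mm at the foot, 30 mm high, floor 4 mm above the bench, walls 3 mm. Origin under its centre on the bench
- rack: Black tool rack, fixed: base 120 (x) x 220 (y) mm and two notched rails 12 mm thick, at x = -36 and 36 mm, tops 50 mm high. Notches 24 mm wide and 15 mm deep (floor 35 mm above the bench) at y = -75, 0 and 75 mm. Origin under its centre on the bench. The tools lie along its x, tips to +x, and are gripped by the handle between the rails, where 60 mm is free
- awl: Straight pointed awl with the same handle as the pick but no hook, in another notch. Origin and axes like the pick's. Leave alone
- screwdriver: Flat screwdriver with the same handle, in another notch. Origin and axes like the pick's. Leave alone
- bearing: Ball bearing, 62 mm across, 16 mm high, lying flat. Leave alone
- socket: Socket for the ratchet, 28 mm across, 38 mm high, upright. Leave alone
- spanner: Spanner 190 mm long, 8 mm high, lying flat. Leave alone
There are look-alikes about, which are no part of the job. Leave any yellow look-alike of the pick alone.

How it is judged:
By the outcome, as a careful person would: the job done as asked, in the order asked, and still so for the second after the job is handed in, with the robot touching nothing.
It also fails if it takes over 64 s, if anything falls off the work surface, if the arm or the gripper's body presses on something with over 40 N, if the wrist force passes 120 N, or if a joint passes its speed limit or range.

### The arm

A 6-joint arm with a two-finger parallel gripper is mounted at the origin on the work surface. World frame = base frame: x ahead of the robot, y to its left, z up, the work surface at z = 0. Lengths are in m, angles in rad, forces in N, time in s.
With the tool pointing down it reaches from about 0.375 to 0.9 m from the base axis. Payload 3.1 kg.
Tool frame: the origin (TCP) lies at the very end of the fingers, on their centre line; the grasp point (between the pads) lies 19 mm behind it (manip.hold_point_z is the distance from the TCP to the grasp point, in m); y points along the fingers, z is the direction in which the jaws open and shut, and the axes are right-handed (so a half turn about y gives the same grasp; the last joint's range is limited). The gripper opens to 85 mm and grips with 20 to 120 N. Pads are 22 mm wide; open, the fingers measure 114 mm over their backs; the gripper's body (76 mm by 85 mm) begins 54 mm behind the grasp point. The pads swing forward as they close: fully open they stand 13 mm farther back than shut.
Start: joints at [-1.522, 0.527, 1.433, -0, 1.181, -0.178], TCP at [0.141, -0.609, 0.231] pointing down, gripper open.
Joint ranges: [-3.08, 3.08], [-0.75, 2.2], [0.22, 2.44], [-1.43, 4.57], [0, 2.65], [-2.85, 2.85]. Speed limits (rad/s): [2.79, 2.79, 3.14, 3.14, 3.14, 3.14].

### API

Orientations are given as a unit quaternion [x, y, z, w].
In Python, from station import manip, eyes, workorder gives the robot as it stands. The module is installed in compiled form; this text tells all that it offers.
- The arm moves only by the shell command python3 -m jog 'ROWS' [OPENING] [FORCE]. ROWS is JSON, a list of rows, each a list of 2 entries, a list of its own where there are three numbers: the shift along the tool's x, y, z in cm, then the turn about the tool's y in rad. A call has 1 to 20 rows; each row is the pose to reach, as a shift and turn from the pose commanded when the call began, along the tool's axes at that moment; what a row does not reach only later rows make up. A row lasts 1/12 s, in which the tool goes at most 41.7 mm and 7.16 degrees, less where a joint would pass 70% of its speed; a pose out of reach is approached as far as the arm can. A call with a gripper value outside its range is refused whole. OPENING is the finger opening in cm, from 0 to 8.54, set as the call begins (- or left out, the last holds). The fingers move at their own pace and stop on an object; FORCE is the grip in N (left out, the last holds). Time passes only in rows, so rows that repeat a pose let the fingers close. It gives the time, the measured TCP pose, the force and the opening at its end, in the units of the state.
- manip.sense(): the state, without advancing time (a new reading comes with each control period).
- eyes.snapshot(name): name is "scene" or "top"; returns a dict with "frame" (420x560x3 uint8, red, green, blue), "vfov" (degrees; the focal length in pixels is half the picture's height over the tangent of half this angle, whatever the lens; pixels are square), "cx", "cy" (the principal point, pixels), "k1" (the pictures are not rectified: a ray, as slopes to the right and down, at radius r is drawn at 1 + k1 r^2 times it, then the intrinsics apply), "rvec" (rotation vector, rad) and "tvec" (3), from world to camera coordinates, as OpenCV has them. Camera axes: x right, y down, z forward; pixel columns grow to the right and rows downward; lengths in m; the calibration is good to about 2 mm. A picture is of the moment at which its call begins. There is no depth.
- workorder.sign_off(): hands the job in, once; it reports no verdict.
The state is a dict: "t": time; "q": joint angles; "qd": joint speeds; "tau": joint torques, N m; "tcp_pos": TCP position; "tool_rot": TCP orientation; "force": force on the tool from outside, world axes, zero at the start; "ft_torque": the same for the moment, N m; "finger_gap": opening from 0.0 (shut) to 1.0 (fully open).
Only numpy, scipy, OpenCV 4.12 (cv2) and the standard library are available. Lean on these libraries where they do the work, as an engineer would, in place of code of your own. Each camera call takes 0.05 s, during which the arm holds its last target. There are 200 camera calls.

## Working session

There is one attempt and no reset: what is moved stays moved. The work goes in short steps, Python scripts to look and compute and a shell command to move; the robot and the scene stay as the last step left them, time stands still between calls to the robot, and variables do not carry over. Pictures are saved under pics/ and viewed, about 8 in all and at most 12, crops included, and the job is handed in when it is done.

```bash
mkdir -p pics; cat > h.py <<'E'
import numpy as np, cv2
from station import manip, eyes, workorder
from scipy.spatial.transform import Rotation as R
def snap(n):
    s=eyes.snapshot(n); h,w=s["frame"].shape[:2]
    f=h/2/np.tan(np.radians(s["vfov"])/2)
    s["f"]=f; s["Rm"]=R.from_rotvec(np.ravel(s["rvec"])).as_matrix(); s["t"]=np.ravel(s["tvec"]); return s
def onplane(s,uv,z):
    uv=np.atleast_2d(np.array(uv,float)); d=(uv-[s["cx"],s["cy"]])/s["f"]
    u=d.copy()
    for _ in range(20): u=d/(1+s["k1"]*(u**2).sum(1,keepdims=True))
    r=np.c_[u,np.ones(len(u))]@s["Rm"]; c=-s["Rm"].T@s["t"]
    return c+r*((z-c[2])/r[:,2])[:,None]
def proj(s,p):
    c=np.atleast_2d(p)@s["Rm"].T+s["t"]; u=c[:,:2]/c[:,2:]
    return u*(1+s["k1"]*(u**2).sum(1,keepdims=True))*s["f"]+[s["cx"],s["cy"]]
def save(s,name,crop=None,k=1):
    im=s["frame"][:,:,::-1]
    if crop: a,b,c,d=crop; im=im[b:d,a:c]
    cv2.imwrite("pics/"+name,cv2.resize(im,None,fx=k,fy=k,interpolation=cv2.INTER_CUBIC))
def tofrom(p):
    "world shift p(m) -> tool axes cm"
    q=manip.sense(); return R.from_quat(q["tool_rot"]).inv().apply(p)*100
E
python3 - <<'E'
from h import *
for n in("top","scene"):
    s=snap(n); save(s,n+"0.png",k=1.4); print(n,-s["Rm"].T@s["t"],s["f"])
q=manip.sense(); print(q["tcp_pos"],R.from_quat(q["tool_rot"]).as_matrix().round(3),q["finger_gap"],manip.hold_point_z)
E
```

```text
top [ 0.40661378 -0.00255864  1.24332844] 445.5392772181266
scene [ 1.34812558 -0.42783056  0.82465802] 465.47615304894697
[ 0.14112968 -0.60821901  0.23043114] [[-0.974 -0.     0.226]
 [-0.226  0.002 -0.974]
 [-0.    -1.    -0.002]] 1.0000228685451589 0.0187
```

View pics/top0.png

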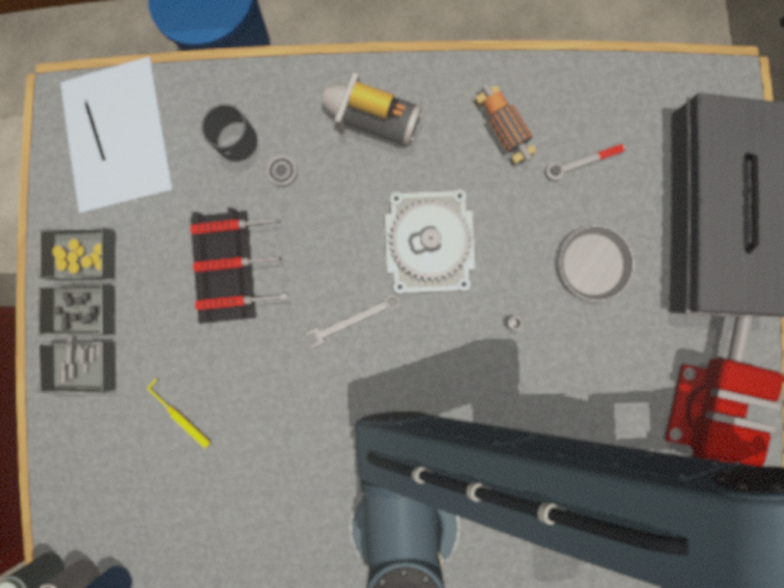

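View pics/scene0.png

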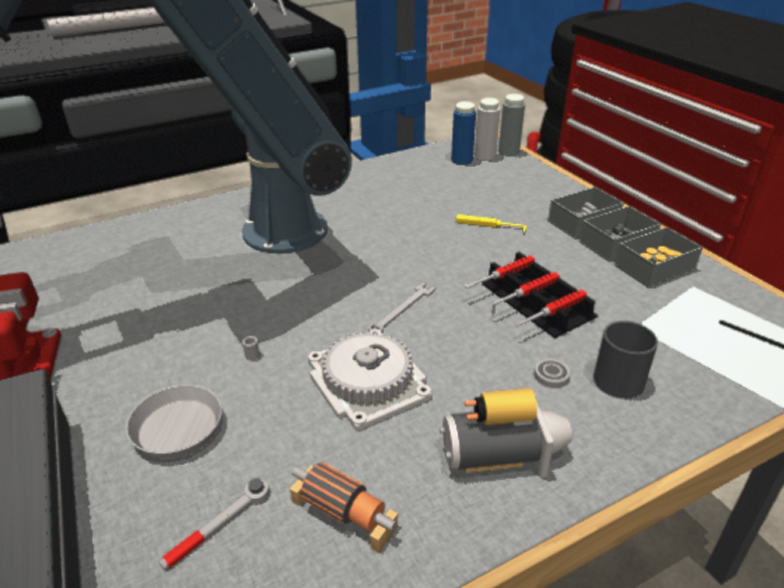

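The top view has +x up and +y left. It shows the rack at (222,265), the gear at (430,240) and the dish at (594,263). In the scene view the hook seems to be on the middle tool (493,310). Next I measure, with close crops.

```bash
cat > m.py <<'E'
from h import *
s=snap("top"); c=snap("scene")
def reds(s,roi):
    a,b,cc,d=roi; h=cv2.cvtColor(s["frame"],cv2.COLOR_RGB2HSV); m=((h[...,0]<8)|(h[...,0]>172))&(h[...,1]>150)&(h[...,2]>90)
    k=np.zeros_like(m);k[b:d,a:cc]=m[b:d,a:cc]; k=k.astype(np.uint8)
    n,l,st,ce=cv2.connectedComponentsWithStats(k); return [(st[i,4],l==i) for i in range(1,n) if st[i,4]>40]
for n,x,roi in(("top",s,(125,140,200,235)),("scene",c,(330,170,430,240))):
    for a,m in reds(x,roi):
        v,u=np.nonzero(m); pts=np.c_[u,v].astype(np.float32)
        w=onplane(x,pts,.05)[:,:2].astype(np.float32); r=cv2.minAreaRect(w)
        print(n,a,pts.mean(0),"ctr",np.round(r[0],4),np.round(r[1],3),r[2])
# dish rim / gear circles
g=cv2.cvtColor(s["frame"],cv2.COLOR_RGB2GRAY)
A=np.hstack([cv2.resize(s["frame"][145:205,275:345],None,fx=6,fy=6,interpolation=2)[:,:,::-1],cv2.resize(c["frame"][235:275,240:290],None,fx=7,fy=9,interpolation=2)[:,:,::-1]])
B=np.hstack([cv2.resize(s["frame"][140:235,130:210],None,fx=4,fy=4,interpolation=2)[:,:,::-1],cv2.resize(c["frame"][175:245,325:435],None,fx=4,fy=4,interpolation=2)[:,:,::-1]])
cv2.imwrite("pics/A.png",A);cv2.imwrite("pics/B.png",B);print(A.shape,B.shape)
cv2.imwrite("pics/dish.png",cv2.resize(s["frame"][155:220,390:460],None,fx=6,fy=6)[:,:,::-1])
E
python3 m.py
```

```text
top 231 [153.1342  161.55844] ctr [0.6045 0.3602] [0.02  0.092] 4.112401008605957
top 239 [155.14644 188.58577] ctr [0.53   0.3537] [0.021 0.093] 5.0030341148376465
top 238 [156.47058 215.84033] ctr [0.4552 0.3506] [0.02  0.093] 3.9578914642333984
scene 157 [367.9618  189.26114] ctr [0.4586 0.3473] [0.031 0.105] 5.308676719665527
scene 189 [384.73544 201.49736] ctr [0.5323 0.3507] [0.029 0.105] 4.428373336791992
scene 207 [403.86957 214.62318] ctr [0.6064 0.3558] [0.028 0.107] 6.1327338218688965Traceback (most recent call last):
  File "m.py", line 15, in <module>
    B=np.hstack([cv2.resize(s["frame"][140:235,130:210],None,fx=4,fy=4,interpolation=2)[:,:,::-1],cv2.resize(c["frame"][175:245,325:435],None,fx=4,fy=4,interpolation=2)[:,:,::-1]])
    return _nx.concatenate(arrs, 1, dtype=dtype, casting=casting)
           ~~~~~~~~~~~~~~~^^^^^^^^^^^^^^^^^^^^^^^^^^^^^^^^^^^^^^^
ValueError: all the input array dimensions except for the concatenation axis must match exactly, but along dimension 0, the array at index 0 has size 380 and the array at index 1 has size 280
```

```bash
sed -i '/^B=/,$d;/^A=/d' m.py; cat >> m.py <<'E'
rs=lambda im,w,h: cv2.resize(im,(w,h),interpolation=cv2.INTER_CUBIC)[:,:,::-1]
S=s["frame"];C=c["frame"]
A=np.vstack([np.hstack([rs(S[145:205,275:345],350,300),rs(C[232:282,230:305],450,300)]),np.hstack([rs(C[175:245,325:425],400,280),rs(S[155:225,390:490],400,280)])])
cv2.imwrite("pics/A.png",A)
E
python3 m.py >/dev/null
```

```text
(no output)
```

View pics/A.png

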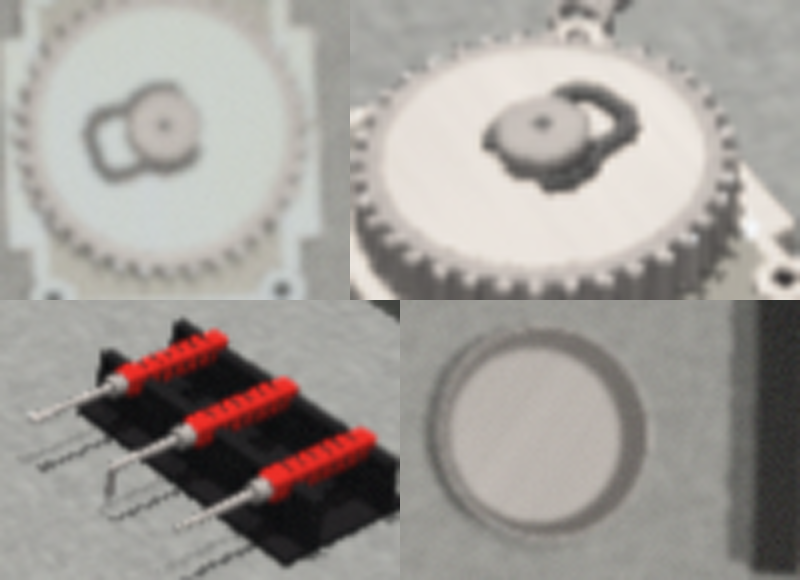

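Crops: the middle tool carries the hook, so it is the pick. The clip's loop points left and slightly towards the robot. The shaft top is at top crop (163,126) and the dish rim centre at crop (536,432).

```bash
cat > m2.py <<'E'
from h import *
s=snap("top"); c=snap("scene")
# shaft top by two views
print("shaft top",onplane(s,[275+163/5,145+126/5],.064),onplane(c,[230+192/6,232+125/6],.064))
print("dish",onplane(s,[424,188],.03))
g=cv2.cvtColor(s["frame"],cv2.COLOR_RGB2GRAY)
for th in (110,130,150):
  m=np.zeros_like(g); m[158:184,288:318]=(g[158:184,288:318]<th)
  k=m.copy()
  v,u=np.nonzero(m); print(th,len(u),u.min(),u.max(),v.min(),v.max())
  cs,hi=cv2.findContours(m,cv2.RETR_CCOMP,cv2.CHAIN_APPROX_NONE)
  for i,q in enumerate(cs): 
    if len(q)>8: mm=cv2.moments(q); print(len(q),hi[0][i][3],mm["m10"]/max(mm["m00"],1),mm["m01"]/max(mm["m00"],1),mm["m00"])
# subpixel on upscaled world-rectified grid
c0=onplane(s,[275+163/5,145+126/5],.064)[0]
N=1000; res=.0001
jj,ii=np.meshgrid(np.arange(N),np.arange(N))
P=np.c_[(c0[0]+.05-ii.ravel()*res),(c0[1]+.05-jj.ravel()*res),np.full(N*N,.053)]
uv=proj(s,P).astype(np.float32).reshape(N,N,2)
im=cv2.remap(s["frame"],uv,None,cv2.INTER_CUBIC); im=im[:800]
P2=P.copy(); uv2=proj(c,P2).astype(np.float32).reshape(N,N,2)
im2=cv2.remap(c["frame"],uv2,None,cv2.INTER_CUBIC)[:800]
o=np.hstack([cv2.resize(im[100:,:],(400,280)),cv2.resize(im2[100:],(400,280))])
for a in (0,400):
  for k in range(0,400,40): o[:,a+k]=(o[:,a+k]*.7).astype(np.uint8)
for k in range(0,280,40): o[k]=(o[k]*.7).astype(np.uint8)
cv2.imwrite("pics/rect.png",o[:,:,::-1]); print("origin",c0)
E
python3 m2.py
```

```text
shaft top [[ 0.56834491 -0.06183124  0.064     ]] [[ 0.57122829 -0.06166055  0.064     ]]
dish [[ 0.51807994 -0.38447919  0.03      ]]Traceback (most recent call last):
  File "m2.py", line 10, in <module>
    v,u=np.nonzero(m); print(th,len(u),u.min(),u.max(),v.min(),v.max())
                                       ~~~~~^^
    return umr_minimum(a, axis, None, out, keepdims, initial, where)
ValueError: zero-size array to reduction operation minimum which has no identity
```

```bash
sed -i 's/(110,130,150)/(140,155,165)/' m2.py; python3 m2.py
```

```text
shaft top [[ 0.56834491 -0.06183124  0.064     ]] [[ 0.57122829 -0.06166055  0.064     ]]
dish [[ 0.51807994 -0.38447919  0.03      ]]
140 57 292 313 164 180
70 -1 301.2833333333333 175.45 20.0
155 110 292 313 162 180
90 -1 301.1031746031746 173.55291005291002 63.0
165 155 292 314 162 181
100 -1 301.59666666666664 173.31666666666663 100.0
origin [ 0.56834491 -0.06183124  0.064     ]
```

View pics/rect.png

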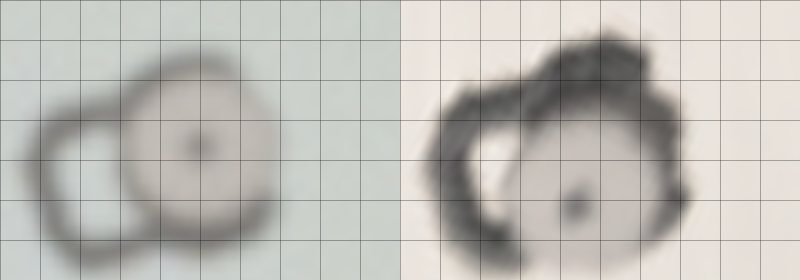

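Measured so far:
- **Shaft axis:** about (0.569, -0.062).
- **Clip +x:** about 0.235 rad from +y towards -x. The bar lies about 38 mm from the axis, which agrees with the 39 mm given.
- **Pick handle:** (0.531, 0.352), with the rack yaw at about 3.7°.

I go to the pick by way of the front.

```bash
python3 -m jog '[[[-45,0,-36],-0.7],[[-45,0,-36],-0.7],[[-45,0,-36],-1.407],[[-45,0,-36],-1.407],[[-45,0,-36],-1.407],[[-45,0,-36],-1.407],[[-45,0,-36],-1.407],[[-45,0,-36],-1.407],[[-45,0,-36],-1.407],[[-45,0,-36],-1.407],[[-45,0,-36],-1.407],[[-45,0,-36],-1.407],[[-45,0,-36],-1.407],[[-45,0,-36],-1.407],[[-45,0,-36],-1.407]]' 6
python3 - <<'E'
from h import *
q=manip.sense(); print(R.from_quat(q["tool_rot"]).as_matrix().round(3),q["q"])
print(tofrom(np.array([.531,.352,.11])-q["tcp_pos"]))
E
```

```text
t: 1.75
tcp_pos: [0.5015, -0.1518, 0.2317]
tool_rot: [-0.516, 0.482, -0.483, 0.518]
force: [0.4, 0.6, 1.2]
finger_gap: 0.702
[[ 0.07   0.003  0.998]
 [-0.998  0.001  0.07 ]
 [-0.001 -1.     0.003]] [-0.50883974  0.3905555   1.68577838  0.00303809  1.06321352 -0.58057168]
[-50.03106859  12.24604031   6.43909409]
```

```bash
python3 -m jog '[[[-50,6,6.4],0],[[-50,6,6.4],0],[[-50,6,6.4],0],[[-50,6,6.4],0],[[-50,6,6.4],0],[[-50,6,6.4],0],[[-50,6,6.4],0],[[-50,6,6.4],0],[[-50,6,6.4],0],[[-50,6,6.4],0],[[-50,6,6.4],0],[[-50,6,6.4],0],[[-50,12.2,6.4],0],[[-50,12.2,6.4],0],[[-50,12.2,6.4],0],[[-50,12.2,6.4],0]]'
python3 - <<'E'
from h import *
s=snap("top"); c=snap("scene")
rs=lambda im,w,h: cv2.resize(im,(w,h),interpolation=cv2.INTER_CUBIC)[:,:,::-1]
cv2.imwrite("pics/g.png",np.hstack([rs(s["frame"][130:240,100:220],400,366),rs(c["frame"][130:240,330:450],400,366)]))
q=manip.sense(); print(R.from_quat(q["tool_rot"]).as_matrix().round(3),q["tcp_pos"])
E
```

```text
t: 3.08
tcp_pos: [0.5294, 0.3458, 0.1081]
tool_rot: [0.517, -0.484, 0.483, -0.515]
force: [0.3, -1.0, -0.1]
finger_gap: 0.704
[[ 0.063  0.002  0.998]
 [-0.998  0.001  0.063]
 [-0.001 -1.     0.002]] [0.53151927 0.34612648 0.11080134]
```

View pics/g.png

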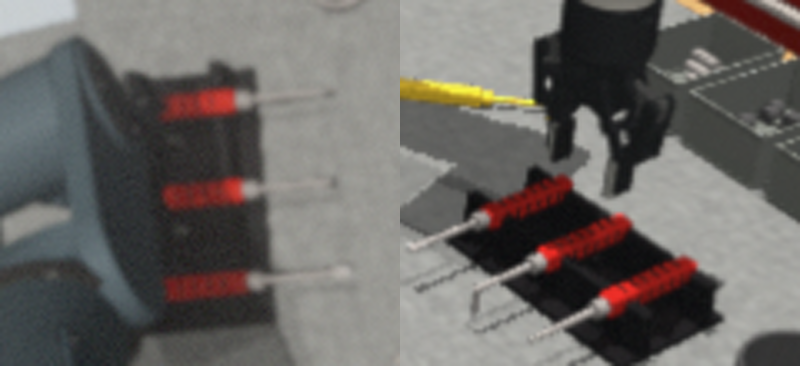

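The gripper straddles the middle handle, in line with it. I go down and grip.

```bash
python3 -m jog '[[[-0.4,4,0],0],[[-0.4,6,0],0],[[-0.4,7,0],0],[[-0.4,8,0],0],[[-0.4,8.4,0],0],[[-0.4,8.4,0],0]]'
python3 -m jog '[[[0,0,0],0],[[0,0,0],0],[[0,0,0],0],[[0,0,0],0],[[0,0,0],0],[[0,0,0],0],[[0,0,0],0],[[0,0,0],0]]' 0 70
```

```text
t: 3.68
tcp_pos: [0.5305, 0.3503, 0.0257]
tool_rot: [-0.515, 0.484, -0.484, 0.516]
force: [-0.2, 0.3, 0.1]
finger_gap: 0.707
t: 4.35
tcp_pos: [0.5307, 0.351, 0.0265]
tool_rot: [-0.515, 0.483, -0.484, 0.517]
force: [-0.4, -0.9, 6.1]
finger_gap: 0.198
```

```bash
python3 -m jog '[[[0,-3,0],0],[[0,-6,0],0],[[0,-9,0],0],[[3,-10,-0.1],-0.05],[[6,-10,-0.3],-0.1],[[10,-10,-0.5],-0.17],[[14,-10,-0.7],-0.17],[[18,-10,-0.9],-0.17],[[22,-10,-1.1],-0.17],[[24,-10,-1.3],-0.17],[[25.5,-10,-1.35],-0.17],[[26.5,-10,-1.35],-0.17],[[26.9,-10,-1.35],-0.17],[[26.9,-10,-1.35],-0.17],[[26.9,-10,-1.35],-0.17]]'
cat > hk.py <<'E'
from h import *
import sys
s=snap("top"); c=snap("scene")
rs=lambda im,w,h: cv2.resize(im,(w,h),interpolation=cv2.INTER_CUBIC)[:,:,::-1]
cv2.imwrite("pics/"+sys.argv[1],np.hstack([rs(s["frame"][135:205,240:340],400,280),rs(c["frame"][205:275,235:335],400,280)]))
q=manip.sense(); M=R.from_quat(q["tool_rot"]).as_matrix(); print(M.round(3),q["tcp_pos"],q["force"],q["finger_gap"])
p=q["tcp_pos"]-.019*M[:,1]; tip=p+.12*M[:,0]+.027*M[:,1]; print("nominal tip",tip, proj(s,tip),proj(c,tip))
E
python3 hk.py h1.png
```

```text
t: 5.6
tcp_pos: [0.5335, 0.0819, 0.1252]
tool_rot: [-0.555, 0.438, -0.438, 0.555]
force: [-0.2, 0.2, -1.1]
finger_gap: 0.198
[[ 0.233 -0.     0.972]
 [-0.972  0.     0.233]
 [-0.    -1.    -0.   ]] [0.53346641 0.0823313  0.12521909] [-0.00423282 -0.47744211 -0.56865599] 0.19672275929558997
nominal tip [ 0.56144224 -0.03435925  0.11717735] [[297.8500852  170.24564734]] [[269.5121458  230.31973003]]
```

View pics/h1.png

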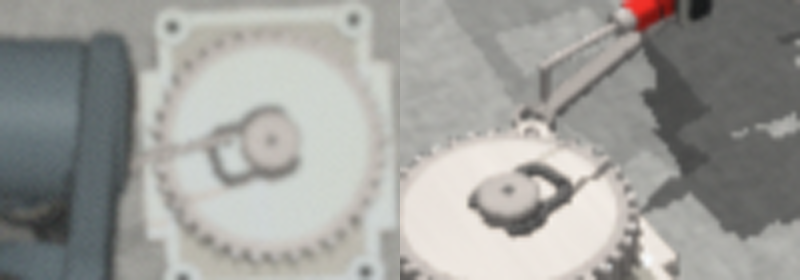

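The scene view puts the hook tip at (271.3, 229.3), against (269.5, 230.3) expected, so the hook sits about 3 mm towards the handle. I lower it to just above the clip, shift it, and measure again close up.

```bash
python3 -m jog '[[[0.2,2,0.1],0],[[0.3,4,0.1],0],[[0.3,5,0.1],0],[[0.3,5.2,0.1],0],[[0.3,5.2,0.1],0],[[0.3,5.2,0.1],0]]'
cat >> hk.py <<'E'
cv2.imwrite("pics/"+sys.argv[1],np.hstack([rs(s["frame"][155:185,285:325],400,300),rs(c["frame"][230:270,250:300],400,320)[:300]]))
E
python3 hk.py h2.png
```

```text
t: 6.2
tcp_pos: [0.5356, 0.079, 0.0737]
tool_rot: [-0.555, 0.438, -0.438, 0.555]
force: [-0.0, -0.8, -0.4]
finger_gap: 0.196
[[ 0.232  0.002  0.973]
 [-0.973 -0.     0.232]
 [ 0.    -1.     0.002]] [0.53598148 0.07874849 0.07417314] [-0.69199729  0.46606403 -0.7107493 ] 0.19747919183206306
nominal tip [ 0.56385858 -0.03797263  0.06623293] [[298.70692337 171.94104175]] [[269.14533334 247.31528824]]
```

View pics/h2.png

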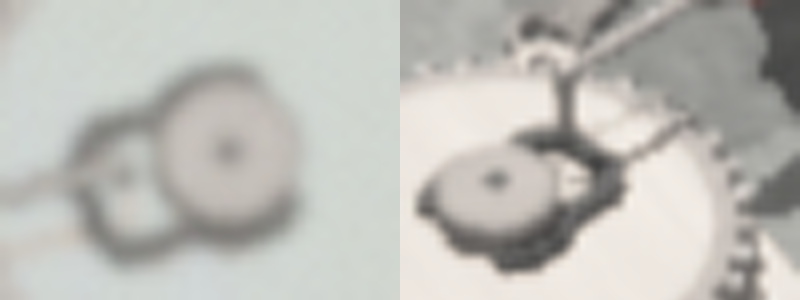

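```bash
python3 - <<'E'
from h import *
s=snap("top"); c=snap("scene"); a=.235
d=np.array([-np.sin(a),np.cos(a)]); e=np.array([np.cos(a),np.sin(a)])
def rel(n,p,q): v=(p-q)[0,:2]; print(n,p[0,:2].round(4),"along",(v@d*1000).round(1),"across",(v@e*1000).round(1))
sc=onplane(c,[262.1,252.5],.064); ss=onplane(s,[307.8,170],.064)
rel("scene tip",onplane(c,[270.6,247.5],.066),sc)
rel("top elbow",onplane(s,[297.5,173],.093),ss)
# bar/window in the two views (clip top plane)
rel("top window",onplane(s,[285+125/10,155+185/10],.053),ss)
for n,p in(("corner up",(82,125)),("corner low",(122,258)),("bar mid",(88,195))): rel("top "+n,onplane(s,[285+p[0]/10,155+p[1]/10],.053),ss)
for n,p in(("bar mid",(615,180)),("window",(580,178))): rel("scene "+n,onplane(c,[250+(p[0]-400)/8,230+p[1]/8],.053),sc)
E
```

```text
scene tip [ 0.566 -0.035] along 26.1 across 1.9
top elbow [ 0.5576 -0.034 ] along 30.3 across -4.4
top window [ 0.5615 -0.035 ] along 28.3 across -0.8
top corner up [ 0.578  -0.0238] along 35.4 across 17.8
top corner low [ 0.5418 -0.0338] along 34.1 across -19.7
top bar mid [ 0.559 -0.025] along 38.6 across -0.9
scene bar mid [ 0.577  -0.0235] along 34.8 across 15.3
scene window [ 0.5708 -0.0325] along 27.4 across 7.2
```

The views agree: the hook is 26–30 mm along the clip axis, inside the 23–32 mm available, and the clip's yaw is confirmed by its corners. I lower it gently into the window.

```bash
python3 -m jog '[[[0,0.5,0],0],[[0,0.9,0],0],[[0,1.1,0],0],[[0,1.3,0],0],[[0,1.4,0],0],[[0,1.4,0],0]]'; python3 -m jog '[[[0,0.1,0],0],[[0,0.2,0],0],[[0,0.2,0],0]]';python3 -m jog '[[[0,0.05,0],0],[[0,0.1,0],0],[[0,0.1,0],0]]'
```

```text
t: 6.9
tcp_pos: [0.535, 0.0785, 0.0589]
tool_rot: [0.555, -0.438, 0.438, -0.555]
force: [-0.2, 0.4, -0.5]
finger_gap: 0.199
t: 7.15
tcp_pos: [0.5354, 0.0785, 0.0573]
tool_rot: [-0.555, 0.438, -0.438, 0.555]
force: [0.3, -0.7, -0.6]
finger_gap: 0.197
t: 7.4
tcp_pos: [0.5354, 0.0786, 0.0565]
tool_rot: [-0.555, 0.438, -0.438, 0.555]
force: [-1.1, 0.8, 2.3]
finger_gap: 0.191
```

Light contact at 2.3 N with the tip at about 48.5 mm, so it is in the window on the gear's face. I raise 0.8 mm and draw slowly.

```bash
python3 -m jog '[[[0,-0.08,0],0],[[-0.25,-0.08,0],0],[[-0.5,-0.08,0],0],[[-0.75,-0.08,0],0],[[-1.0,-0.08,0],0]]'; python3 -m jog '[[[-0.2,0,0],0],[[-0.4,0,0],0],[[-0.6,0,0],0],[[-0.8,0,0],0],[[-1.0,0,0],0]]';  python3 hk.py h3.png
```

```text
t: 7.82
tcp_pos: [0.5344, 0.0866, 0.0573]
tool_rot: [0.556, -0.436, 0.439, -0.555]
force: [1.4, -9.9, -1.3]
finger_gap: 0.198
t: 8.23
tcp_pos: [0.5318, 0.0968, 0.0572]
tool_rot: [0.555, -0.437, 0.439, -0.555]
force: [1.0, -3.6, -1.3]
finger_gap: 0.199
[[ 0.232  0.001  0.973]
 [-0.973 -0.001  0.232]
 [ 0.001 -1.     0.001]] [0.53116672 0.09769567 0.05712938] [ 1.144848   -1.54836853 -1.13584252] 0.19925733485829736
nominal tip [ 0.55904297 -0.01902812  0.04922557] [[291.54916994 174.69960941]] [[275.06897602 248.91798333]]
```

View pics/h3.png

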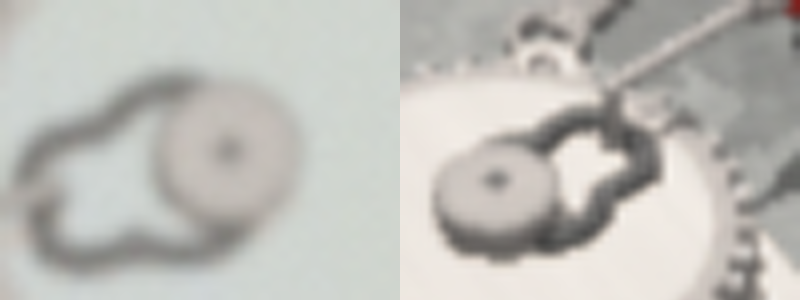

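The clip is hooked (bar at crop (35,195)) and about 13 mm out. I keep drawing for another 30 mm.

```bash
python3 -m jog '[[[-0.2,0,0],0],[[-0.4,0,0],0],[[-0.6,0,0],0],[[-0.8,0,0],0],[[-1.0,0,0],0],[[-1.2,0,0],0],[[-1.4,0,0],0],[[-1.6,0,0],0],[[-1.8,0,0],0],[[-2.0,0,0],0],[[-2.2,0,0],0],[[-2.4,0,0],0],[[-2.6,0,0],0],[[-2.8,0,0],0],[[-3.0,0,0],0],[[-3.1,0,0],0],[[-3.1,0,0],0]]'; sed -i '$d' hk.py; echo 'cv2.imwrite("pics/"+sys.argv[1],np.hstack([rs(s["frame"][145:205,265:345],400,300),rs(c["frame"][220:280,250:330],400,300)]))' >> hk.py; python3 hk.py h4.png
```

```text
t: 9.75
tcp_pos: [0.5233, 0.1285, 0.0571]
tool_rot: [-0.555, 0.438, -0.438, 0.555]
force: [-0.5, 0.5, 0.1]
finger_gap: 0.199
[[ 0.232 -0.     0.973]
 [-0.973  0.     0.232]
 [-0.    -1.    -0.   ]] [0.52332044 0.12839688 0.05710163] [ 0.50165047  0.28411254 -0.30695434] 0.20201379370221367
nominal tip [0.55113284 0.01166709 0.04906253] [[280.22394543 177.86125606]] [[284.17178883 243.32270798]]
```

View pics/h4.png

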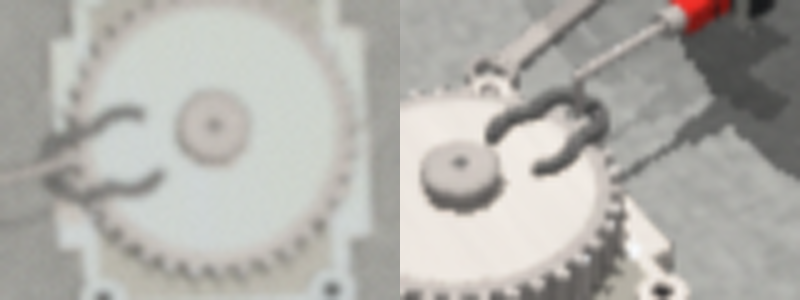

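The clip is free and lying flat on the gear, with the arms at crop (140,112) and (160,178). I lift the hook out and return the pick to its notch.

```bash
python3 -m jog '[[[0.3,0,0],0],[[0.3,0,0],0],[[0.3,-1,0],0],[[0.3,-3,0],0],[[0.3,-6,0],0],[[0,-8,0],0],[[-4,-8,1],0.1],[[-8,-8,2],0.17],[[-12,-8,3],0.17],[[-16,-8,4],0.17],[[-19,-8,5],0.17],[[-20.5,-8,5.6],0.17],[[-21.5,-8,5.88],0.17],[[-21.5,-8,5.88],0.17],[[-21.5,-8,5.88],0.17]]'
python3 - <<'E'
from h import *
P=[];Y=[]
for _ in range(3):
    q=manip.sense(); P.append(q["tcp_pos"]); M=R.from_quat(q["tool_rot"]).as_matrix(); Y.append(np.arctan2(M[1,2],M[0,2])); s=snap("top")
print(np.mean(P,0),Y,tofrom(np.array([.5307,.3507,.0262])-np.mean(P,0)))
c=snap("scene")
rs=lambda im,w,h: cv2.resize(im,(w,h),interpolation=cv2.INTER_CUBIC)[:,:,::-1]
cv2.imwrite("pics/h5.png",np.hstack([rs(s["frame"][145:205,265:345],400,300),rs(c["frame"][140:290,240:440],400,300)]))
E
```

```text
t: 11.1
tcp_pos: [0.5303, 0.3504, 0.1371]
tool_rot: [0.516, -0.484, 0.484, -0.515]
force: [-0.9, 0.3, -0.6]
finger_gap: 0.194
[0.53039416 0.34978451 0.13707577] [np.float64(0.06454658119378556), np.float64(0.06343681094814013), np.float64(0.06265480375939839)] [-0.09809711 11.08745863  0.04824187]
```

View pics/h5.png

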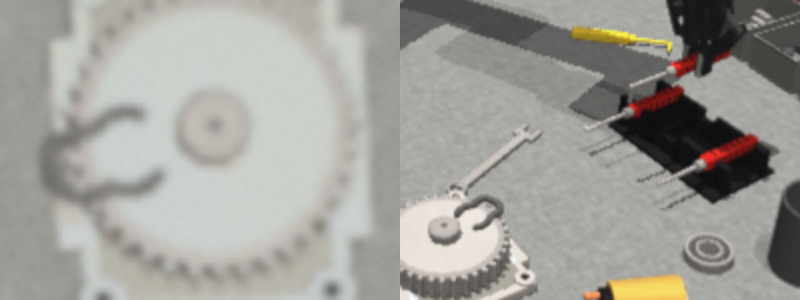

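The clip stays put on the gear, and the pick is above its empty notch. I lower it and let go.

```bash
python3 -m jog '[[[-0.1,4,0],0],[[-0.1,7,0],0],[[-0.1,9,0],0],[[-0.1,10,0],0],[[-0.1,10.5,0],0],[[-0.1,10.8,0],0],[[-0.1,11,0],0],[[-0.1,11,0],0]]'; python3 -m jog '[[[0,0,0],0],[[0,0,0],0],[[0,0,0],0],[[0,0,0],0]]' 5; python3 -m jog '[[[0,0,0],0],[[0,-2,0],0],[[0,-5,0],0],[[0,-9,0],0],[[0,-12,0],0],[[0,-14,0],0],[[0,-14,0],0]]'
cat > clip.py <<'E'
from h import *
s=snap("top"); c=snap("scene")
rs=lambda im,w,h: cv2.resize(im,(w,h),interpolation=cv2.INTER_CUBIC)[:,:,::-1]
cv2.imwrite("pics/h6.png",np.hstack([rs(s["frame"][152:192,268:308],400,400),rs(c["frame"][150:250,300:420],400,333).repeat(1,0) if 0 else rs(c["frame"][150:250,320:420],400,400)]))
P=[]
for _ in range(3): q=manip.sense(); P.append(q["tcp_pos"]); snap("top")
print(np.mean(P,0),R.from_quat(q["tool_rot"]).as_matrix().round(3),q["q"])
E
python3 clip.py
```

```text
t: 11.97
tcp_pos: [0.5316, 0.3521, 0.0281]
tool_rot: [-0.515, 0.484, -0.484, 0.516]
force: [0.3, 0.0, -1.0]
finger_gap: 0.195
t: 12.3
tcp_pos: [0.5311, 0.3522, 0.0279]
tool_rot: [-0.515, 0.484, -0.484, 0.516]
force: [0.5, -0.6, 0.3]
finger_gap: 0.586
t: 12.88
tcp_pos: [0.5338, 0.3535, 0.1729]
tool_rot: [-0.512, 0.482, -0.485, 0.519]
force: [0.4, -0.3, -0.7]
finger_gap: 0.588
[0.53023615 0.35173922 0.16683801] [[ 0.064 -0.003  0.998]
 [-0.998 -0.001  0.064]
 [ 0.001 -1.    -0.003]] [ 4.10329523e-01  6.18123057e-01  1.46320795e+00 -1.43639038e-05
  1.06321680e+00  3.46325701e-01]
```

View pics/h6.png

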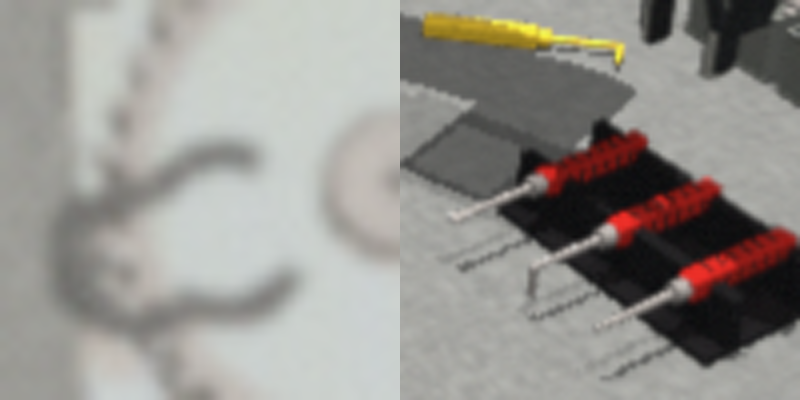

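The pick is seated hook-down in the middle notch. The clip's arm tips are at crop (255,157) and (295,275) and its bar middle at (73,265). I compute its pose.

```bash
python3 - <<'E'
from h import *
s=snap("top"); c=snap("scene")
w=lambda p: onplane(s,np.array(p)/10+[268,152],.053)[:,:2]
t=w([(255,157),(295,275)]); b=w([(73,265)])[0]; m=t.mean(0); d=(b-m)/np.linalg.norm(b-m)
print("len",np.linalg.norm(b-m),"tips apart",np.linalg.norm(t[0]-t[1]),"yaw",np.arctan2(-d[0],d[1]),"tip yaw",np.arctan2(*(t[0]-t[1])[::-1]))
ctr=m+.012*d; print("centre a",ctr,"from bar",b-.039*d)
# dark mask in top: extreme along d relative to shaft axis
g=cv2.cvtColor(s["frame"],cv2.COLOR_RGB2GRAY)
gs=b-.039*d*.5-.012*0*d; ctr=(ctr+b-.039*d)/2; G=ctr+.026*d; print("grip",G)
# scene check
print("scene px of grip",proj(c,[*G,.053]),"bar",proj(c,[*(ctr+.039*d),.053]))
q=manip.sense(); print(q["tcp_pos"],tofrom(np.r_[G,.10]-[.5302,.3517,.1675]))
E
```

```text
len 0.05586348961622636 tips apart 0.033685244286569875 yaw 0.2186886309928611 tip yaw 0.30273656202812066
centre a [ 0.55872999 -0.017936  ] from bar [ 0.55767486 -0.01318834]
grip [0.55256173 0.00981858]
scene px of grip [[283.80434369 242.69337371]] bar [[287.59197279 240.50220738]]
[0.52976883 0.3514599  0.16529417] [34.25271361  6.79256616  0.06828516]
```

```bash
python3 -m jog '[[[4,0,0],-0.05],[[8,0,0],-0.1],[[12,0,0],-0.173],[[16,0,0],-0.173],[[20,0,0],-0.173],[[24,1,0],-0.173],[[28,3,0],-0.173],[[31,5,0],-0.173],[[33,6,0],-0.173],[[34.4,6.5,0],-0.173],[[34.4,7,0],-0.173],[[34.4,7,0],-0.173]]' 5.3
python3 - <<'E'
from h import *
P=[];
for _ in range(3): q=manip.sense(); P.append(q["tcp_pos"]); s=snap("top")
c=snap("scene")
rs=lambda im,w,h: cv2.resize(im,(w,h),interpolation=cv2.INTER_CUBIC)[:,:,::-1]
cv2.imwrite("pics/h7.png",np.hstack([rs(c["frame"][205:265,250:330],560,420)]))
M=R.from_quat(q["tool_rot"]).as_matrix();p=np.mean(P,0); print(p,M.round(3),q["finger_gap"],proj(c,p),proj(c,[*p[:2],.053]))
E
```

```text
t: 14.23
tcp_pos: [0.5518, 0.0083, 0.0954]
tool_rot: [0.556, -0.439, 0.437, -0.555]
force: [-1.0, 0.8, 0.0]
finger_gap: 0.618
[0.55202567 0.00900077 0.09606745] [[ 0.235 -0.001  0.972]
 [-0.972  0.001  0.235]
 [-0.001 -1.    -0.001]] 0.6170881603615022 [[283.33031435 229.50724551]] [[283.42234299 242.6761334 ]]
```

View pics/h7.png

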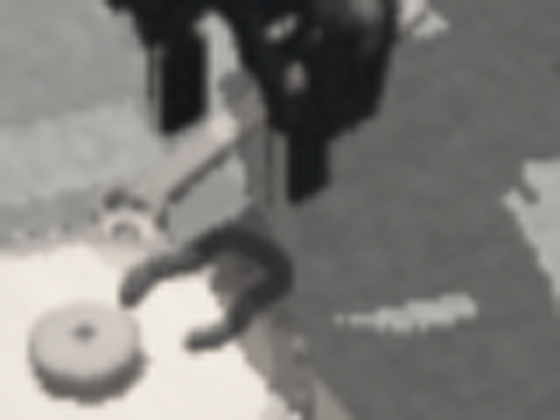

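View 12, the last allowed: the fingers' midpoint (244,163) is right over the loop (245,270). From here I go by numbers and feel my way down.

```bash
python3 -m jog '[[[0,2,0],0],[[0,3,0],0],[[0,4,0],0],[[0,4.4,0],0],[[0,4.4,0],0],[[0,4.4,0],0]]'; for i in 1; do :; done; python3 -m jog '[[[0,0.1,0],0],[[0,0.2,0],0],[[0,0.2,0],0]]'
```

```text
t: 14.93
tcp_pos: [0.5527, 0.0089, 0.053]
tool_rot: [0.556, -0.437, 0.437, -0.556]
force: [0.2, -0.0, 0.6]
finger_gap: 0.619
t: 15.18
tcp_pos: [0.553, 0.0086, 0.0514]
tool_rot: [-0.555, 0.437, -0.438, 0.556]
force: [-0.6, 0.8, 0.2]
finger_gap: 0.619
```

```bash
python3 -m jog '[[[0,0.1,0],0],[[0,0.15,0],0],[[0,0.15,0],0]]'
```

```text
t: 15.43
tcp_pos: [0.5527, 0.0086, 0.0496]
tool_rot: [0.556, -0.437, 0.437, -0.556]
force: [0.2, 0.6, 0.7]
finger_gap: 0.617
```

```bash
python3 -m jog '[[[0,0.1,0],0],[[0,0.2,0],0],[[0,0.2,0],0]]'; python3 -m jog '[[[0,0.1,0],0],[[0,0.1,0],0]]'
```

```text
t: 15.68
tcp_pos: [0.5526, 0.0087, 0.0474]
tool_rot: [0.556, -0.438, 0.437, -0.556]
force: [-0.8, -0.7, -0.0]
finger_gap: 0.624
t: 15.85
tcp_pos: [0.5526, 0.0087, 0.0464]
tool_rot: [0.556, -0.437, 0.437, -0.556]
force: [0.4, -0.4, -0.6]
finger_gap: 0.618
```

```bash
python3 -m jog '[[[0,0.1,0],0],[[0,0.1,0],0]]'
```

```text
t: 16.02
tcp_pos: [0.5527, 0.0087, 0.0455]
tool_rot: [0.556, -0.437, 0.437, -0.556]
force: [0.2, 0.1, 0.5]
finger_gap: 0.616
```

By the swing estimate the tips will end just above the gear's face when shut on 42 mm, so I close here.

```bash
python3 -m jog '[[[0,0,0],0],[[0,0,0],0],[[0,0,0],0],[[0,0,0],0],[[0,0,0],0]]' 0 40
```

```text
t: 16.43
tcp_pos: [0.5533, 0.0085, 0.0467]
tool_rot: [-0.555, 0.437, -0.438, 0.556]
force: [-0.8, -0.7, 5.9]
finger_gap: 0.465
```

```bash
python3 -m jog '[[[0,-1,0],0],[[0,-3,0],0],[[0,-6,0],0],[[0,-9,0],0],[[3,-10,-1],0],[[6.5,-10,-2.2],0],[[10,-10,-3.4],0],[[13.5,-10,-4.6],0],[[17,-10,-5.8],0],[[20.5,-10,-7],0],[[24,-10,-8.2],0],[[27.5,-10,-9.4],0],[[31,-10,-10.6],0],[[34,-10,-11.7],0],[[35.8,-10,-12.3],0],[[36.5,-10,-12.6],0],[[36.5,-10,-12.6],0],[[36.5,-10,-12.6],0]]'
python3 - <<'E'
from h import *
P=[]
for _ in range(3): q=manip.sense(); P.append(q["tcp_pos"]); s=snap("scene")
p=np.mean(P,0); print(p,q["finger_gap"],q["force"],proj(s,p)); save(s,"h8.png")
a=.235; d=np.array([-np.sin(a),np.cos(a)])
f=s["frame"].astype(int)
for k in (-.034,-.02,-.005,.009,.013,.017):
    for j in (-.028,-.021,-.008,0,.008,.021):
        r=p[:2]+k*d+j*np.array([np.cos(a),np.sin(a)]); u=proj(s,[*r,p[2]+.005])[0].round().astype(int); print(f[u[1],u[0]].sum()//3,end=" ")
    print()
E
```

```text
t: 17.93
tcp_pos: [0.5155, -0.3746, 0.1455]
tool_rot: [-0.555, 0.438, -0.437, 0.556]
force: [-0.2, 0.9, -0.7]
finger_gap: 0.467
[ 0.5156781  -0.3739535   0.14546114] 0.46589700442265103 [ 0.21572372  0.43521077 -0.6721764 ] [[121.00736167 256.78876791]]
161 118 178 164 146 94 
143 80 152 139 139 61 
22 41 125 127 98 65 
32 29 24 25 26 41 
26 24 26 24 34 160 
24 26 27 58 114 167
```

The gap is steady at 0.466, so the clip is held above the dish. I lower and release.

```bash
python3 -m jog '[[[0,4,0],0],[[0,8,0],0],[[0,11,0],0],[[0,12.5,0],0],[[0,13.3,0],0],[[0,13.8,0],0],[[0,14,0],0],[[0,14.1,0],0],[[0,14.1,0],0]]'; python3 -m jog '[[[0,0,0],0],[[0,0,0],0],[[0,0,0],0],[[0,0,0],0]]' 5.6
```

```text
t: 18.83
tcp_pos: [0.5168, -0.3762, 0.0059]
tool_rot: [0.556, -0.436, 0.438, -0.556]
force: [-0.1, -0.3, -0.3]
finger_gap: 0.468
t: 19.17
tcp_pos: [0.5162, -0.3761, 0.0052]
tool_rot: [0.556, -0.437, 0.438, -0.556]
force: [0.8, 0.8, 0.5]
finger_gap: 0.655
```

```bash
python3 -m jog '[[[0,-1,0],0],[[0,-4,0],0],[[0,-8,0],0],[[0,-12,0],0],[[0,-16,0],0],[[0,-20,0],0],[[-4,-20,0],0],[[-8,-20,0],0],[[-12,-20,0],0],[[-16,-20,0],0],[[-20,-20,0],0],[[-22,-20,0],0],[[-22,-20,0],0]]'
python3 - <<'E'
from h import *
q=manip.sense(); print(q["tcp_pos"],q["finger_gap"])
for n in("top","scene"):
    s=snap(n); save(s,"end_"+n+".png"); g=cv2.cvtColor(s["frame"],cv2.COLOR_RGB2GRAY)
    a=np.linspace(0,2*np.pi,40); poly=proj(s,np.c_[.516+.058*np.cos(a),-.384+.058*np.sin(a),np.full(40,.005)]).astype(np.int32)
    k=np.zeros_like(g); cv2.fillPoly(k,[poly],1); v,u=np.nonzero(k); med=np.median(g[k>0])
    m=((g<med-35)&(k>0)).astype(np.uint8); v,u=np.nonzero(m); 
    P=onplane(s,np.c_[u,v],.009)[:,:2].astype(np.float32); r=cv2.minAreaRect(P); print(n,med,len(u),np.round(r[0],3),np.round(r[1],3))
    x0,y0,x1,y1=poly[:,0].min(),poly[:,1].min(),poly[:,0].max(),poly[:,1].max()
    for row in g[y0:y1,x0:x1]: print("".join("#" if t<med-35 else "." for t in row))
    # hook location dark/bright & red handle
h=cv2.cvtColor(snap("scene")["frame"],cv2.COLOR_RGB2HSV); m=((h[...,0]<8)|(h[...,0]>172))&(h[...,1]>150)&(h[...,2]>90); k=np.zeros_like(m);k[170:240,330:430]=m[170:240,330:430]
n,l,st,ce=cv2.connectedComponentsWithStats(k.astype(np.uint8)); print([(st[i,4],ce[i].round(1)) for i in range(1,n) if st[i,4]>40])
E
```

```text
t: 20.25
tcp_pos: [0.4614, -0.1569, 0.2052]
tool_rot: [-0.556, 0.438, -0.435, 0.557]
force: [-0.4, 0.4, 0.3]
finger_gap: 0.659
[ 0.46143657 -0.15686267  0.20517276] 0.6592997849656005
top 182.0 423 [ 0.505 -0.369] [0.094 0.09 ]
.###########.....................#######
##########........................######
#########..........................#####
########.............................###
#######...............................##
######.................................#
#####...................................
#####...................................
####....................................
###.....................................
###....................#####............
##...................########...........
##.................#####................
##...............#####..................
##............#######...................
##..........#######.....................
####.......####.........................
#####......###..........................
#######...####..........................
##############..........................
###############.........................
###########
[... 2197 characters left out ...]
..#####
......................########...............######
..................##########...............########
.................##########...............#########
.................#########...............##########
.................#######...............############
..................###.................#############
....................................###############
..................................#################
................................###################
.............................#####################.
..........................#######################..
[(np.int32(156), array([367.9, 189.3])), (np.int32(183), array([385.4, 201.6])), (np.int32(204), array([403.9, 214.6]))]
```

The mask shows the whole clip lying on the dish floor. The handles are in the rack, within 0.7 px of where they started, and the robot is clear.

```bash
python3 -c "
from station import workorder; print(workorder.sign_off())"
```

```text
the job is handed in; nothing more can be done
None
```

I hooked the clip with the pick and pulled it sideways off the shaft. The clip now lies in the steel dish, and the pick is back in its middle notch in the rack. I signed the job off soon after 20.25 s, the clock at the last move; the limit is 64 s.

- **Removal:** The highest wrist-force reading I saw was about 10 N. The fingers touched the clip only after it was free and the pick was back in the rack.
- **Clip:** Both final camera views show its C shape on the dish floor, clear of the walls.
- **Tools:** The pick looked seated in its notch. In the scene camera its handle is within 0.7 px of its starting position, and the other two tools are unmoved.
- **Robot:** The arm finished about 0.2 m above the bench, touching nothing.

**Limits of the checks:**
- I had used all 12 picture views before gripping the clip. The grip and placing were checked only by finger opening and forces, and the finished state only by image masks.
- In the top camera a shadow merged with the clip, so I could not get a clean length there. The size boxes in both views also took in the dish's dark edge.
- I did not measure the bearing, socket or spanner again at the end; none of my moves went near them.

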